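# Load the setting tray and hold it level

## Robot

A 6-joint arm with a two-finger parallel gripper is mounted at the origin on a cart in front of the work surface, level with it; the furniture and walls round the work are solid. World frame = base frame: x ahead of the robot, y to its left, z up, the work surface at z = 0. Lengths are in m, angles in degrees, forces in N, time in s.
With the tool pointing down it reaches from about 0.375 to 0.9 m from the base axis. Payload 3.1 kg.
Tool frame: the origin (TCP) lies on the centre line of the jaws, within the pads' length; the fingertips stand 8 mm ahead of it and the grasp point (between the pads) lies 11 mm behind it; y points along the fingers, x is the direction in which the jaws open and shut, and the axes are right-handed (so a half turn about y gives the same grasp; the last joint's range is limited). The gripper opens to 87 mm and grips with 3 to 60 N. Pads are 19 mm wide; open, the fingers measure 117 mm over their backs; the gripper's body (75 mm by 190 mm) begins 51 mm behind the grasp point.
Start: joints at [-84.941, 30.224, 82.088, -0, 67.689, -10.227], TCP at [0.165, -0.603, 0.231] pointing down, gripper open.
Joint ranges: [-176.69, 176.69], [-43.24, 126.21], [12.49, 139.97], [-82, 262], [0, 151.66], [-163.58, 163.58]. Speed limits (degrees/s): [159.86, 159.86, 180, 180, 180, 180].

## Interface

Orientations are given as a 3x3 rotation matrix whose columns are the frame's x, y, z axes.
In Python, from rig import read_state, imaging, job, spotter gives the robot as it stands.
- The arm moves only by the tool apply_moves, never from a script. Its argument "steps" is a list of rows, each an object of numbers: "x", "y", "z": the shift along the world's x, y, z in mm; "spin": the turn about the world's z in rad. In form: [{"x": .., "y": .., "z": .., "spin": ..}, ...]. A call has 1 to 12 rows; each row shifts and turns the pose as measured when the row begins; what a row does not reach is not made up. A row lasts 1/10 s, in which the tool goes at most 50 mm and 8.59 degrees, less where a joint would pass 70% of its speed; a pose out of reach is approached as far as the arm can. A call is refused whole if a number of a shift passes 50 or a number of a turn 0.15, either way. A call with a gripper value outside its range is refused whole. "grip" is the finger opening in mm, from 0 to 87, set as the call begins (left out, the last holds). The fingers move at their own pace and stop on an object; the grip force is fixed at half the most. Time passes only in rows, so rows that do not move let the fingers close. It gives the time, the measured TCP pose, the force and the opening at its end, in the units of the state.
- read_state(): the state, without advancing time (a new reading comes with each control period).
- imaging.capture(name): name is "side" or "top"; returns the picture (384x512x3 uint8, red, green, blue); there is no depth.
- imaging.camera_params(name): a dict with "fov_y" (degrees; the focal length in pixels is half the picture's height over the tangent of half this angle, whatever the lens; pixels are square), "cx", "cy" (the principal point, pixels), "R" (3x3) and "t" (3): a world point X has camera coordinates R X + t. Camera axes: x right, y down, z forward; pixel columns grow to the right and rows downward; lengths in m; the calibration is good to about 2 mm. A picture is of the moment at which its call begins. camera_params takes no time and is no camera call.
- job.hand_in(): hands the job in, once; it reports no verdict.
Trained networks look in the newest picture that a camera, given by its name, has taken for a name from the list of things; names that differ only in an ending like _2 or _b are one class to them, and where a whole thing is asked for, a point or a joint stands for the part that bears it (a point fixed in the world has none). Each returns a list of dicts, best first, with "score" (0 to 1); they miss things now and then, are a little off and sometimes report something else, mostly with a low value. They report only what shows in the picture. A call takes as long as a camera call. They do not tell look-alikes from the thing itself.
- spotter.cut_out(name, camera): "mask" (384x512 bool, what is visible of it) and "rect" ([left, top, width, height] in pixels, round what is visible of it).
The state is a dict: "time_s": time; "joint_positions": joint angles; "qvel": joint speeds; "tau": joint torques, N m; "position": TCP position; "tcp_rot": TCP orientation; "force": force on the tool from outside, world axes, zero at the start; "moment": the same for the moment, N m; "opening": opening from 0.0 (shut) to 1.0 (fully open).
Only numpy, scipy, OpenCV 4.12 (cv2) and the standard library are available. Lean on these libraries where they do the work, as an engineer would, in place of code of your own. Each camera call takes 0.05 s, during which the arm holds its last target.

## Task

Put the ramekin and the spirit level in the aluminium setting tray, the ramekin upright and the level lying flat along the tray's long side. Then grip the black foot knob at the end of the tray, press it down so that the sprung foot is fully seated, and turn it until the level's bubble rests between its two lines. Finish while still holding the knob pressed down, so that I can tighten the lock nut, and leave the other things on the worktop where they are.

Things in the scene. Friction and masses are not known exactly. Their poses are not given: they have to be found in the camera images.
- ramekin: round white open ramekin, 71 mm across, 42 mm high, wall about 10 mm thick, inner floor about 10 mm up, 0.16 kg, upright; origin: centre of the underside, z up. Can be pinched over its rim (one finger inside; wall centre about 29 mm from the axis)
- level: aluminium spirit level, a bar 160 mm long (its x axis), 28 mm wide (y), 40 mm high (26 mm body, end blocks and a green vial on top), 0.2 kg, lying flat; origin: centre of the underside, z up. In its middle the vial with a white bubble and two black lines at 10 mm either side of the middle
- bubble (a joint): place of the bubble's middle along the level's own +x, in m; 0 centred, at most 0.016 either way. The bubble runs to the higher end, 0.4 mm for each milliradian of tilt, and takes about 1.5 s to settle. It is 12 mm long; it lies between the lines within 0.004
- tray_floor (a point): middle of the inner floor of the aluminium tray (150 mm along its x, 270 mm along its y inside, with a lip 8 mm high), about 50 mm above the worktop, a few mm more when it is tilted. The tray's hinge runs along x, 150 mm to +y of this point; z is up from the floor. The stand is fixed to the worktop
- knob_top (a point): centre of the top of the black round foot knob, 43 mm in diameter and 32 mm high, on a tab at the tray's -y end, 175 mm from tray_floor and 325 mm from the hinge. It turns about its upright axis with friction of about 0.22 N m and stays at its height in the tray
- lift (a joint): how far the foot's spring holds the tray end up: 0.016 rad (5 mm at the knob) at rest, 0 when the knob is pressed down and the foot is fully seated (counts as seated below 0.004). Pressing the knob down with about 7 to 10 N seats it against a hard stop; let go, it springs up again and the bubble runs 6 mm towards the knob
- garlic: garlic bulb, 60 mm across, 59 mm high, a bystander; origin: centre of the underside
- salt_shaker: salt shaker, 44 mm across, 90 mm high, a bystander; origin: centre of the underside
- knob: the same knob; origin: centre of its underside, 32 mm under knob_top. Turned clockwise seen from above it lengthens the foot and raises its end of the tray, anticlockwise lowers it: 25 milliradian of tray tilt (8 mm at the knob) per radian of turn. It starts 0.6 to 1.5 rad from level, and can turn about 0.8 rad past level before a stop
Things that resemble listed ones, but are neither listed nor needed, are in the scene too. Leave any orange look-alike of the ramekin alone.

How it is judged (in metres and radians):
On the way, in this order (a step that is already met when the one before it is completed fails the run):
1. the ramekin and the level stand released in the tray (x of ramekin in the frame of tray_floor between -0.045 and 0.045 m and y of ramekin in the frame of tray_floor between -0.105 and 0.105 m and z of each of ramekin, level in the frame of tray_floor below 0.006 m and angle between each of ramekin, level's own z axis and vertical below 0.15 rad and contact force between the fingers and ramekin below 0.5 N and x of level in the frame of tray_floor between -0.064 and 0.064 m and y of level in the frame of tray_floor between -0.06 and 0.06 m and angle between the x axis of level and the y axis of tray_floor, either way round below 0.25 rad and contact force between the fingers and level below 0.5 N), for 0.2 s.
2. the fingers hold the knob, the foot is seated and the bubble is between the lines (value of joint lift below 0.004 rad and value of joint bubble between -0.004 and 0.004 m and contact force between the fingers and knob above 3 N), for 0.3 s.
At the end, for the whole second after the job is handed in: Ramekin upright (0.15 rad) on the tray floor inside the lip; level flat on it, within 0.25 rad of the tray's long direction; fingers touch none of these but hold the knob with over 3 N; foot seated (lift below 0.004 rad); bubble within 4 mm of the middle (all of step 1 and all of step 2); the arm keeps its last pose, push and grip.
It fails at once if a bystander is moved by more than 30 mm (distance of any of garlic, salt_shaker from where it was at the start of the episode above 0.03 m).
It also fails if it takes over 64 s, if anything falls off the work surface, if the arm or the gripper's body presses on something with over 40 N, if the wrist force passes 120 N, or if a joint passes its speed limit or range.

## Working session

There is one attempt and no reset: what is moved stays moved. The work goes in short steps, Python scripts to look and compute and a tool call to move; the robot and the scene stay as the last step left them, time stands still between calls to the robot, and variables do not carry over. Pictures are saved under pics/ and viewed, and the job is handed in when it is done.

Besides the shell and the picture viewer there is one more tool, called after "Emit:" by a JSON object that holds its "name" and its "arguments". apply_moves: Moves the arm, as the interface text tells. Its arguments: {"type":"object","properties":{"steps":{"type":"array"},"grip":{"type":"number"}},"required":["steps"]}

```bash
mkdir -p pics; ls; python3 - <<'E'
from rig import read_state, imaging, job, spotter
import cv2
s=read_state();print(s)
for n in ("side","top"):
    im=imaging.capture(n);cv2.imwrite(f"pics/{n}0.png",cv2.resize(im[:,:,::-1],(800,600)));cv2.imwrite(f"pics/{n}0raw.png",im[:,:,::-1])
    print(n,imaging.camera_params(n))
E
```

```text
pics
{'time_s': 0.0, 'joint_positions': array([-8.49404237e+01,  3.02780348e+01,  8.21563755e+01,  1.88900957e-04,
        6.76907877e+01, -1.02270973e+01]), 'qvel': array([-0.05678695,  0.07128715,  0.02629863,  0.05393278, -0.07472288,
        0.03230712]), 'tau': array([-1.35526556e-03, -4.40045822e+01, -1.76591295e+01,  6.32890686e-02,
        5.82347705e-02, -1.63607506e-04]), 'position': array([ 0.16474703, -0.60214605,  0.22958168]), 'tcp_rot': array([[ 2.63647282e-01, -1.89670455e-04,  9.64619135e-01],
       [-9.64616757e-01,  2.17687060e-03,  2.63647060e-01],
       [-2.14985709e-03, -9.99997613e-01,  3.90966719e-04]]), 'force': array([-0.84156592,  0.14832673, -0.75381303]), 'moment': array([ 0.0036674 , -0.02374023, -0.00849832]), 'opening': 0.9959634281930952}
side {'fov_y': 55.764294720409204, 'cx': 255.49703545367248, 'cy': 187.77910846632574, 'R': array([[-0.98340256, -0.1800445 ,  0.02243621],
       [-0.12184534,  0.5637172 , -0.81693123],
       [ 0.1344363 , -0.80610601, -0.57629852]]), 't': array([0.48034162, 0.12303859, 1.01174334])}
top {'fov_y': 45.53691272051147, 'cx': 259.97961812773053, 'cy': 190.65342514120837, 'R': array([[-0.02845833, -0.99958559, -0.00433258],
       [-0.996622  ,  0.02870747, -0.07694456],
       [ 0.07703705,  0.00212824, -0.99702596]]), 't': array([0.02040055, 0.48237315, 1.50262091])}
```

View pics/side0.png

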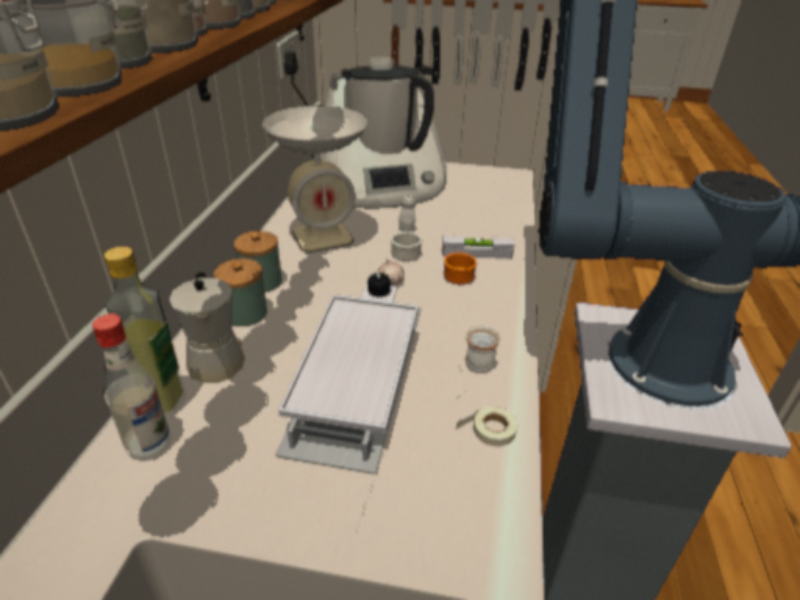

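View pics/top0.png

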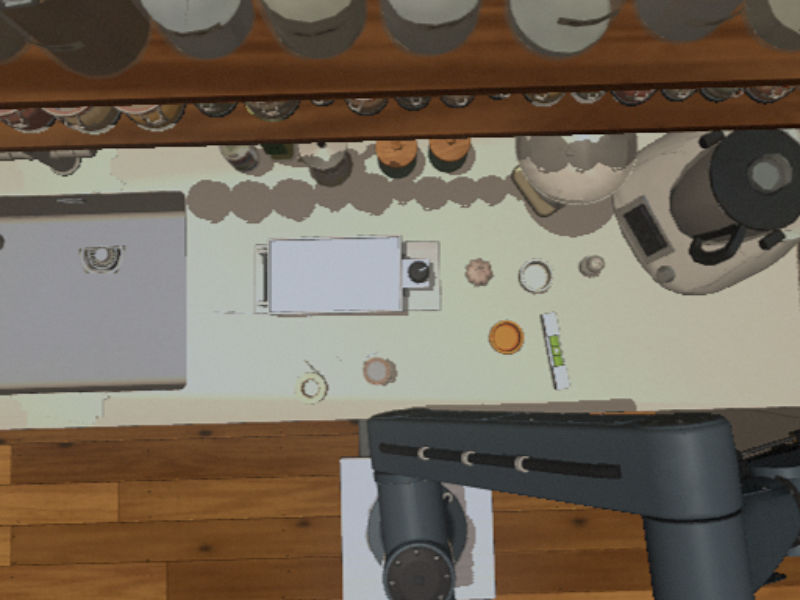

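Side view (800x600): white ramekin (406,246), orange look-alike (460,267), pinkish jar (481,345), level (478,246), garlic (392,272), shaker (407,215), knob (379,284). Top view: ramekin candidates are white (535,275), orange (506,337) and jar (379,371). I choose the white one. The level is at (556,350), the tray at (335,275) and the knob at (418,271).

```bash
cat > h.py <<'E'
from rig import read_state, imaging, job, spotter
import numpy as np, cv2
C={n:imaging.camera_params(n) for n in("side","top")}
def K(n):
    c=C[n];f=192/np.tan(np.radians(c["fov_y"]/2));return np.array([[f,0,c["cx"]],[0,f,c["cy"]],[0,0,1]])
def P(n): return K(n)@np.c_[C[n]["R"],C[n]["t"]]
def proj(n,X):
    q=P(n)@np.r_[X,1];return q[:2]/q[2]
def plane(n,uv,z):
    c=C[n];o=-c["R"].T@c["t"];d=c["R"].T@np.linalg.inv(K(n))@np.r_[uv,1];return o+d*(z-o[2])/d[2]
def tri(us,ut):
    X=cv2.triangulatePoints(P("side"),P("top"),np.float64(us).reshape(2,1),np.float64(ut).reshape(2,1))[:,0];X=X[:3]/X[3]
    return X,np.linalg.norm(proj("side",X)-us),np.linalg.norm(proj("top",X)-ut)
E
python3 - <<'E'
from h import *
for n in C: print(n,"cam at",-C[n]["R"].T@C[n]["t"])
ims={n:imaging.capture(n) for n in C}
for n in C:
    o=ims[n].copy()
    for name in ["ramekin","level","garlic","salt_shaker","knob","tray_floor"]:
        for d in spotter.cut_out(name,n)[:3]:
            m=d["mask"];M=cv2.moments(m.astype(np.uint8),True)
            c=np.array([M["m10"],M["m01"]])/max(M["m00"],1)
            print(n,name,round(d["score"],2),d["rect"],c.round(1),m.sum(),plane(n,c,0.03).round(3))
            np.save(f"m_{n}_{name}_{len(str(d['score']))}.npy",m)
            if d["score"]>.5: cv2.drawContours(o,cv2.findContours(m.astype(np.uint8),0,1)[0],-1,(255,0,0),1)
    cv2.imwrite(f"pics/{n}1.png",cv2.resize(o[:,:,::-1],(800,600)))
t=cv2.resize(ims["top"][130:260,150:410,::-1],(780,390),interpolation=2)
s=cv2.resize(ims["side"][110:310,170:340,::-1],(510,600),interpolation=2)
cv2.imwrite("pics/tc.png",t);cv2.imwrite("pics/sc.png",s)
E
```

```text
side cam at [0.35134583 0.83269629 0.67280321]
top cam at [0.36556678 0.00334646 1.53535643]
side ramekin 0.82 [249.6, 148.9, 21.0, 18.0] [259.4 156.9] 338 [ 0.522 -0.254  0.03 ]
side ramekin 0.62 [284.2, 161.2, 19.9, 17.9] [293.7 171. ] 355 [ 0.395 -0.188  0.03 ]
side level 0.78 [283.6, 149.1, 42.8, 17.0] [306.  157.4] 555 [ 0.361 -0.286  0.03 ]
side garlic 0.43 [244.1, 165.0, 12.5, 15.6] [251.4 173.4] 149 [ 0.529 -0.144  0.03 ]
side salt_shaker 0.62 [253.0, 118.6, 16.4, 29.9] [260.5 136.4] 234 [ 0.544 -0.408  0.03 ]
side knob 0.76 [235.5, 173.9, 12.7, 15.5] [242.4 181.9] 186 [ 0.547 -0.089  0.03 ]
side tray_floor 0.69 [177.2, 175.2, 90.1, 102.3] [226.3 230.1] 5592 [0.542 0.14  0.03 ]
top ramekin 0.93 [312.7, 200.6, 21.3, 27.3] [322.7 215.5] 382 [ 0.394 -0.197  0.03 ]
top ramekin 0.72 [330.7, 164.1, 23.1, 24.4] [341.9 176. ] 366 [ 0.523 -0.265  0.03 ]
top level 0.63 [343.1, 199.3, 21.1, 51.1] [354.1 223.8] 536 [ 0.364 -0.299  0.03 ]
top garlic 0.78 [297.7, 166.3, 18.6, 15.1] [305.4 173.3] 202 [ 0.535 -0.145  0.03 ]
top garlic 0.15 [261.4, 164.3, 16.2, 21.0] [267.  173.6] 147 [ 0.538 -0.018  0.03 ]
top salt_shaker 0.52 [372.3, 164.1, 16.2, 10.3] [377.3 169.5] 179 [ 0.541 -0.384  0.03 ]
top knob 0.49 [261.3, 167.3, 10.6, 13.7] [266.9 173.4] 132 [ 0.538 -0.018  0.03 ]
top tray_floor 0.83 [170.2, 148.3, 103.8, 54.4] [217.5 175.2] 4607 [0.537 0.146 0.03 ]
top tray_floor 0.25 [371.1, 165.4, 15.4, 11.5] [377.4 169.6] 173 [ 0.54  -0.384  0.03 ]
```

View pics/tc.png

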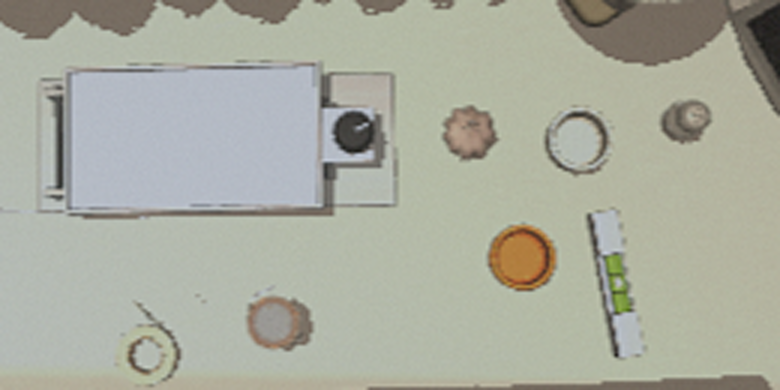

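View pics/sc.png

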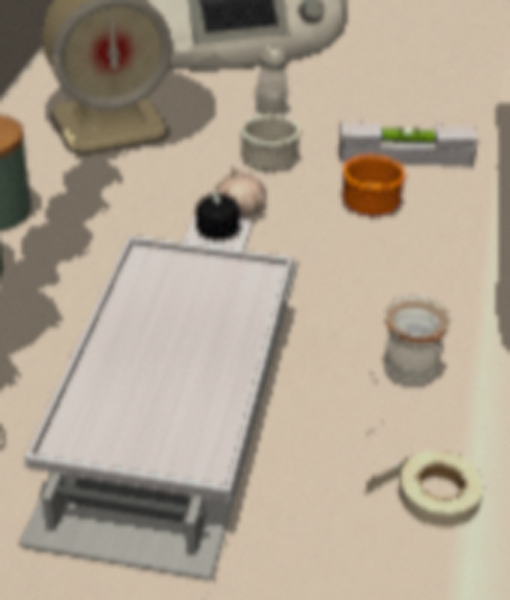

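View pics/top1.png

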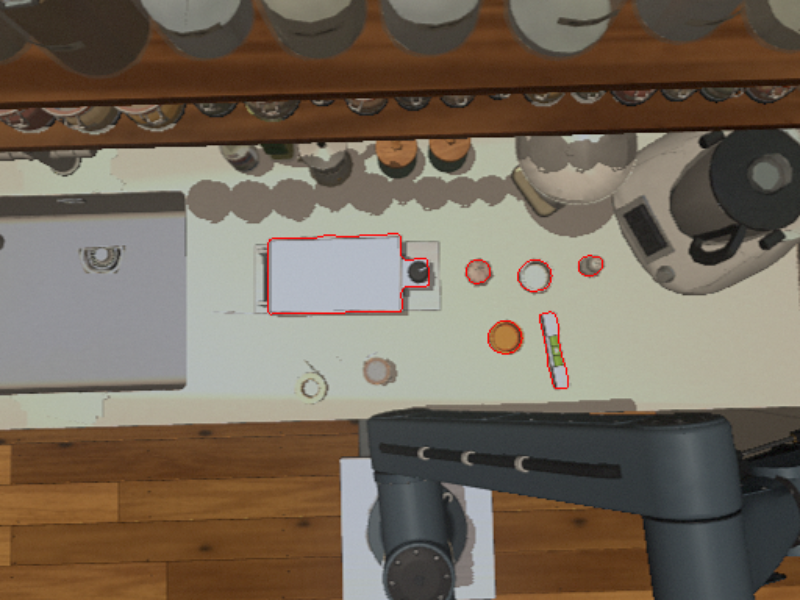

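Crops (3x): the ramekin's rim is grey-white and upright, centred at tc (578,140) and sc (270,131). The level's vial is at tc (618,283) and sc (409,134). The knob is at tc (354,131). Next I triangulate.

```bash
python3 - <<'E'
from h import *
T=lambda a,b:np.array([a/3+150,b/3+130])-.33
S=lambda a,b:np.array([a/3+170,b/3+110])-.33
for n,s,t in [("rim",(270,130),(578,140)),("vial",(409,134),(618,283)),("levA",(341,126),(605,211)),("levB",(475,131),(629,354)),
 ("tray +x+y",(32,462),(66,72)),("tray+x-y",(135,242),(318,64)),("tray-x-y",(293,262),(320,206)),("tray-x+y",(228,494),(68,211)),
 ("knobtop",(217,203),(354,131)),("garlic",(242,185),(470,132)),("salt",(274,57),(692,117)),("orange",(374,170),(523,257))]:
    X,a,b=tri(S(*s),T(*t)); print(n,X.round(4),round(a,1),round(b,1))
E
```

```text
rim [ 0.5215 -0.2653  0.0389] 0.4 0.3
vial [ 0.363  -0.3035  0.0322] 0.1 0.1
levA [ 0.4421 -0.2913  0.0399] 0.1 0.1
levB [ 0.2867 -0.31    0.0422] 0.1 0.1
tray +x+y [0.6105 0.2928 0.0492] 0.1 0.0
tray+x-y [0.6079 0.0166 0.0627] 0.6 0.3
tray-x-y [0.4539 0.0189 0.0644] 0.5 0.3
tray-x+y [0.4582 0.2929 0.048 ] 0.0 0.0
knobtop [ 0.5321 -0.0194  0.0944] 0.5 0.3
garlic [ 0.5333 -0.1479  0.0346] 0.0 0.0
salt [ 0.5384 -0.3815  0.0757] 0.2 0.2
orange [ 0.3946 -0.1999  0.0407] 0.1 0.1
```

```bash
python3 - <<'E'
from h import *
s=.64
for a,b in [((316,122),(577,160)),((316,150),(577,198))]:
    X,e,f=tri(np.array(a)*s,np.array(b)*s);print(X.round(3),e,f)
E
```

```text
[ 0.713 -0.305  0.274] 4.914427177277789 3.7042936757935365
[ 0.681 -0.312  0.21 ] 15.539843644147158 11.814717070483155
```

Emit:
{"name": "apply_moves", "arguments": {"steps": [{"x": 45,"y": 30,"z": 0,"spin": -0.15},{"x": 45,"y": 40,"z": 0,"spin": -0.15},{"x": 45,"y": 45,"z": 0,"spin": -0.15},{"x": 45,"y": 45,"z": 0,"spin": -0.15},{"x": 45,"y": 45,"z": 0,"spin": -0.15},{"x": 40,"y": 45,"z": 0,"spin": -0.13}], "grip": 87}}

```text
time_s: 1.4
position: [0.3783, -0.4058, 0.2311]
tcp_rot: [[-0.561, -0.003, 0.828], [-0.828, -0.006, -0.561], [0.007, -1.0, 0.001]]
force: [1.1, -0.4, 0.1]
opening: 0.999
```

Emit:
{"name": "apply_moves", "arguments": {"steps": [{"x": 40,"y": 40,"z": -30},{"x": 40,"y": 40,"z": -30},{"x": 35,"y": 35,"z": -20},{"x": 20,"y": 20,"z": 0},{}]}}

```text
invalid input at $.steps[0]: expected keys x, y, z, spin
```

Emit:
{"name": "apply_moves", "arguments": {"steps": [{"x": 40,"y": 40,"z": -30,"spin": 0},{"x": 40,"y": 40,"z": -30,"spin": 0},{"x": 35,"y": 35,"z": -20,"spin": 0},{"x": 20,"y": 20,"z": 0,"spin": 0},{"x": 0,"y": 0,"z": 0,"spin": 0}]}}

```text
time_s: 1.9
position: [0.4988, -0.2838, 0.1656]
tcp_rot: [[-0.557, 0.002, 0.83], [-0.83, -0.011, -0.557], [0.008, -1.0, 0.007]]
force: [0.3, -0.6, 0.9]
opening: 0.998
```

Emit:
{"name": "apply_moves", "arguments": {"steps": [{"x": 18,"y": 15,"z": 0,"spin": 0},{"x": 8,"y": 6,"z": 0,"spin": 0},{"x": 0,"y": 0,"z": 0,"spin": 0},{"x": 0,"y": 0,"z": 0,"spin": 0}]}}

```text
time_s: 2.3
position: [0.5245, -0.2638, 0.1658]
tcp_rot: [[-0.556, 0.0, 0.831], [-0.831, -0.013, -0.556], [0.01, -1.0, 0.007]]
force: [0.4, -0.5, -1.0]
opening: 0.996
```

Emit:
{"name": "apply_moves", "arguments": {"steps": [{"x": -3,"y": -1.5,"z": -30,"spin": 0},{"x": 0,"y": 0,"z": -30,"spin": 0},{"x": 0,"y": 0,"z": -20,"spin": 0},{"x": 0,"y": 0,"z": -10,"spin": 0},{"x": 0,"y": 0,"z": 0,"spin": 0}]}}

```text
time_s: 2.8
position: [0.5188, -0.2724, 0.076]
tcp_rot: [[-0.562, 0.004, 0.827], [-0.827, -0.018, -0.562], [0.013, -1.0, 0.013]]
force: [-0.3, -0.1, 0.5]
opening: 0.998
```

```bash
python3 - <<'E'
from h import *
for n,(a,b,c,d) in {"top":(120,250,270,420),"side":(90,220,190,360)}.items():
    im=imaging.capture(n)[a:b,c:d,::-1];cv2.imwrite(f"pics/{n}2.png",cv2.resize(im,None,fx=4,fy=4,interpolation=2))
E
```

```text
(no output)
```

View pics/side2.png

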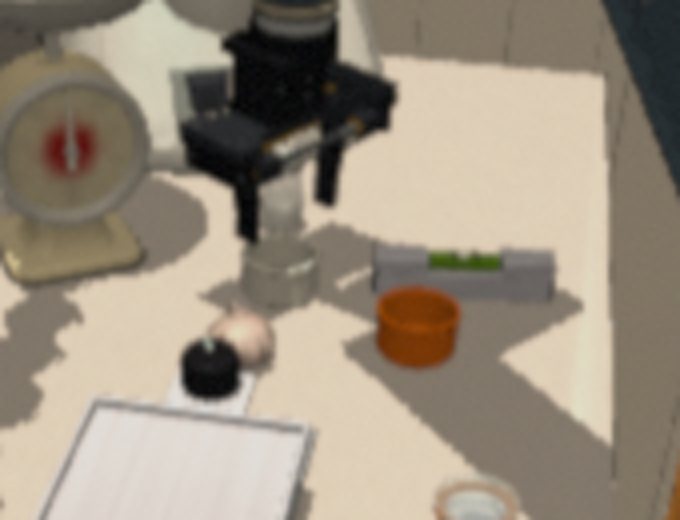

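The open fingers are above the ramekin. The tool drifted about 7 mm in -y on the way down, so I correct that first and then lower in smaller steps.

Emit:
{"name": "apply_moves", "arguments": {"steps": [{"x": 3,"y": 7,"z": 0,"spin": 0},{"x": 0,"y": 0,"z": 0,"spin": 0},{"x": 0,"y": 0,"z": 0,"spin": 0}]}}

```text
time_s: 3.2
position: [0.5248, -0.2667, 0.0805]
tcp_rot: [[-0.562, 0.011, 0.827], [-0.827, -0.024, -0.561], [0.013, -1.0, 0.022]]
force: [0.2, 0.1, 0.1]
opening: 1.001
```

```bash
python3 - <<'E'
from h import *
s=read_state();print(s["position"],s["tcp_rot"].round(3))
E
```

```text
[ 0.52483036 -0.2666574   0.08053407] [[-0.562  0.011  0.827]
 [-0.827 -0.024 -0.561]
 [ 0.013 -1.     0.022]]
```

Emit:
{"name": "apply_moves", "arguments": {"steps": [{"x": -3,"y": 3,"z": -35,"spin": 0},{"x": 0,"y": 2,"z": -20,"spin": 0},{"x": 0,"y": 0,"z": 0,"spin": 0}]}}

```text
time_s: 3.5
position: [0.5248, -0.2629, 0.0278]
tcp_rot: [[-0.56, 0.018, 0.828], [-0.828, -0.029, -0.56], [0.014, -0.999, 0.032]]
force: [-0.8, 0.1, -0.0]
opening: 0.998
```

Emit:
{"name": "apply_moves", "arguments": {"steps": [{"x": -2,"y": -1,"z": -4,"spin": 0},{"x": 0,"y": 0,"z": 0,"spin": 0},{"x": 0,"y": 0,"z": 0,"spin": 0},{"x": 0,"y": 0,"z": 0,"spin": 0},{"x": 0,"y": 0,"z": 0,"spin": 0}], "grip": 50}}

```text
time_s: 4.0
position: [0.5245, -0.2653, 0.0269]
tcp_rot: [[-0.56, 0.022, 0.828], [-0.828, -0.033, -0.559], [0.014, -0.999, 0.037]]
force: [0.2, 0.2, -1.5]
opening: 0.797
```

Gripped: the opening reads 69 mm on the 71 mm ramekin. Next I lift and carry it to the tray.

Emit:
{"name": "apply_moves", "arguments": {"steps": [{"x": 0,"y": 0,"z": 45,"spin": 0},{"x": 0,"y": 0,"z": 45,"spin": 0},{"x": 0,"y": 10,"z": 45,"spin": 0.15},{"x": 5,"y": 45,"z": 20,"spin": 0.15},{"x": 5,"y": 48,"z": 0,"spin": 0.15},{"x": 5,"y": 48,"z": 0,"spin": 0.15},{"x": 5,"y": 48,"z": 0,"spin": 0},{"x": 5,"y": 48,"z": 0,"spin": 0}]}}

```text
time_s: 4.8
position: [0.5499, -0.0174, 0.188]
tcp_rot: [[0.009, 0.041, 0.999], [-1.0, -0.022, 0.01], [0.022, -0.999, 0.041]]
force: [1.4, -0.1, -2.2]
opening: 0.792
```

Emit:
{"name": "apply_moves", "arguments": {"steps": [{"x": 5,"y": 48,"z": 0,"spin": 0},{"x": 5,"y": 48,"z": 0,"spin": 0},{"x": 5,"y": 48,"z": 0,"spin": 0},{"x": 5,"y": 48,"z": 0,"spin": 0},{"x": 0,"y": 40,"z": 0,"spin": 0}]}}

```text
time_s: 5.3
position: [0.5687, 0.2247, 0.1897]
tcp_rot: [[0.01, 0.044, 0.999], [-1.0, -0.021, 0.011], [0.022, -0.999, 0.044]]
force: [1.0, 0.8, -1.0]
opening: 0.795
```

```bash
python3 - <<'E'
from h import *
for n in ("top","side","side"):
    im=imaging.capture(n);cv2.imwrite(f"pics/{n}3.png",cv2.resize(im[:,:,::-1],(800,600)))
s=read_state();print(s["position"],s["tcp_rot"].round(3))
E
```

```text
[0.56779279 0.22475066 0.18933761] [[ 0.014  0.043  0.999]
 [-1.    -0.022  0.015]
 [ 0.022 -0.999  0.042]]
```

View pics/side3.png

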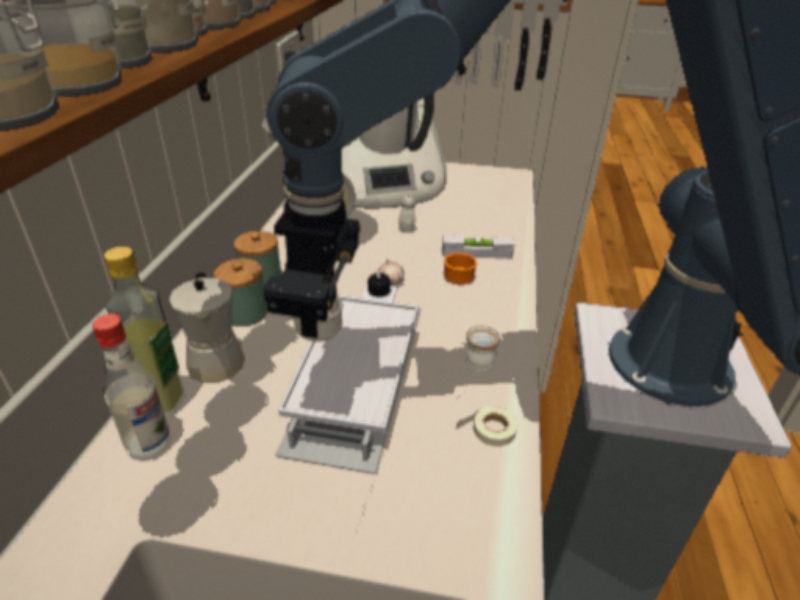

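The ramekin is held in the gripper at (325,318) in the side view, over the tray. Now I lower it.

Emit:
{"name": "apply_moves", "arguments": {"steps": [{"x": 2,"y": 0,"z": -40,"spin": 0},{"x": 2,"y": 0,"z": -40,"spin": 0},{"x": 0,"y": 0,"z": -25,"spin": 0}]}}

```text
time_s: 5.75
position: [0.5758, 0.2234, 0.0875]
tcp_rot: [[0.014, 0.056, 0.998], [-1.0, -0.02, 0.015], [0.021, -0.998, 0.056]]
force: [-0.4, -0.5, -1.7]
opening: 0.795
```

```bash
python3 - <<'E'
from h import *
imaging.capture("side");imaging.capture("side")
s=read_state();print(s["position"],s["force"],s["tcp_rot"].round(3))
E
```

```text
[0.57322285 0.22266388 0.08559306] [-0.74674163  0.02110203 -1.59872297] [[ 0.013  0.049  0.999]
 [-1.    -0.022  0.014]
 [ 0.023 -0.999  0.048]]
```

Emit:
{"name": "apply_moves", "arguments": {"steps": [{"x": -2,"y": 0,"z": -9,"spin": 0},{"x": 0,"y": 0,"z": -4,"spin": 0}]}}

```text
time_s: 6.05
position: [0.5749, 0.2226, 0.0777]
tcp_rot: [[0.01, 0.057, 0.998], [-1.0, -0.019, 0.011], [0.02, -0.998, 0.057]]
force: [-10.8, 3.5, 24.0]
opening: 0.794
```

```bash
python3 - <<'E'
from h import *
im=imaging.capture("side");imaging.capture("side")
cv2.imwrite("pics/s4.png",cv2.resize(im[150:310,160:320,::-1],(600,600),interpolation=2))
s=read_state();print(s["position"],s["force"],s["tcp_rot"].round(3))
E
```

```text
[0.57487194 0.22273164 0.07879573] [-6.18480302  2.39607994 16.11849838] [[ 0.01   0.058  0.998]
 [-1.    -0.019  0.011]
 [ 0.02  -0.998  0.058]]
```

View pics/s4.png

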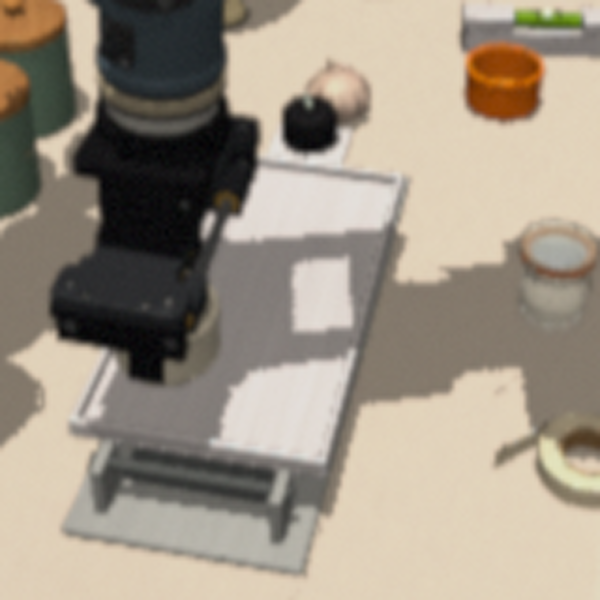

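Contact came 7 mm early and x is close to the lip, so it may be touching the lip. I raise it, shift 12 mm in -x and lower again.

Emit:
{"name": "apply_moves", "arguments": {"steps": [{"x": -6,"y": 0,"z": 16,"spin": 0},{"x": -10,"y": 0,"z": 0,"spin": 0},{"x": 0,"y": 0,"z": -12,"spin": 0}]}}

```text
time_s: 6.45
position: [0.5617, 0.2222, 0.0894]
tcp_rot: [[0.008, 0.07, 0.998], [-1.0, -0.017, 0.01], [0.018, -0.997, 0.069]]
force: [-0.1, 1.6, -1.9]
opening: 0.79
```

```bash
python3 - <<'E'
from h import *
im=imaging.capture("side");imaging.capture("side")
s=read_state();print(s["position"],s["force"],s["tcp_rot"].round(3))
E
```

```text
[0.56110445 0.22175128 0.08638741] [-0.47841097  0.15852139 -1.67716323] [[ 0.008  0.065  0.998]
 [-1.    -0.018  0.01 ]
 [ 0.019 -0.998  0.065]]
```

Emit:
{"name": "apply_moves", "arguments": {"steps": [{"x": 3,"y": 0,"z": -9,"spin": 0},{"x": 0,"y": 0,"z": -6,"spin": 0}]}}

```text
time_s: 6.75
position: [0.5658, 0.2216, 0.0738]
tcp_rot: [[0.008, 0.068, 0.998], [-1.0, -0.018, 0.01], [0.019, -0.998, 0.068]]
force: [-8.7, -3.5, 35.0]
opening: 0.788
```

```bash
python3 - <<'E'
from h import *
im=imaging.capture("side");imaging.capture("side")
s=read_state();print(s["position"],s["force"],s["tcp_rot"].round(3))
E
```

```text
[0.56600024 0.22164341 0.07396753] [-6.45703941 -1.2328639  22.91237202] [[ 0.009  0.069  0.998]
 [-1.    -0.018  0.01 ]
 [ 0.019 -0.997  0.069]]
```

Emit:
{"name": "apply_moves", "arguments": {"steps": [{"x": 0,"y": 0,"z": 3,"spin": 0}], "grip": 87}}

```text
time_s: 6.95
position: [0.5668, 0.2217, 0.0773]
tcp_rot: [[0.008, 0.07, 0.998], [-1.0, -0.018, 0.01], [0.019, -0.997, 0.07]]
force: [0.6, 0.0, 0.6]
opening: 0.826
```

```bash
python3 - <<'E'
from h import *
for i in range(6): im=imaging.capture("side")
s=read_state();print(s["position"],s["force"],s["opening"],s["tcp_rot"].round(3))
E
```

```text
[0.56562177 0.22142428 0.07580952] [ 0.06921739 -0.86686854 -0.38636293] 0.9841431060088489 [[ 0.008  0.067  0.998]
 [-1.    -0.018  0.01 ]
 [ 0.019 -0.998  0.067]]
```

Emit:
{"name": "apply_moves", "arguments": {"steps": [{"x": 0,"y": 0,"z": 30,"spin": 0},{"x": 0,"y": 0,"z": 45,"spin": 0},{"x": 0,"y": 0,"z": 30,"spin": 0},{"x": -25,"y": -40,"z": 0,"spin": 0},{"x": -30,"y": -40,"z": 0,"spin": 0},{"x": -30,"y": -45,"z": 0,"spin": 0},{"x": -20,"y": -48,"z": 0,"spin": 0},{"x": 0,"y": -48,"z": 0,"spin": 0}]}}

```text
time_s: 8.05
position: [0.4595, 0.0062, 0.1783]
tcp_rot: [[0.02, 0.063, 0.998], [-1.0, -0.017, 0.021], [0.019, -0.998, 0.062]]
force: [0.4, -0.1, -0.1]
opening: 1.0
```

```bash
python3 - <<'E'
from h import *
for n in C:
    im=imaging.capture(n);cv2.imwrite(f"pics/{n}5.png",cv2.resize(im[:,:,::-1],(800,600)))
s=read_state();print(s["position"],s["force"],s["opening"],s["tcp_rot"].round(3))
E
```

```text
[0.46363358 0.00120333 0.17878746] [ 0.5027912  -0.71893796 -0.3257516 ] 1.001332208098533 [[ 0.01   0.068  0.998]
 [-1.    -0.02   0.012]
 [ 0.021 -0.998  0.067]]
```

View pics/side5.png

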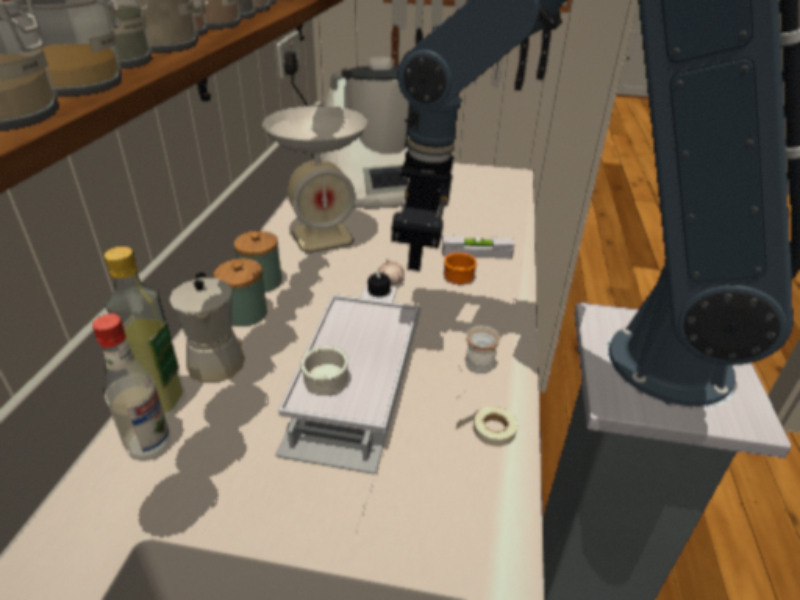

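View pics/top5.png

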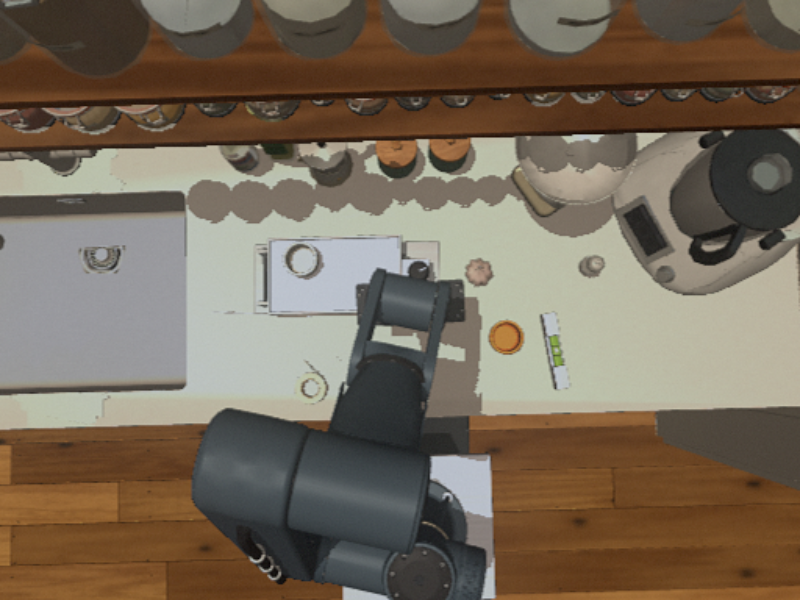

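The ramekin stands upright in the tray: top view (302,261), side view (325,370). Next is the level.

Emit:
{"name": "apply_moves", "arguments": {"steps": [{"x": -12,"y": -48,"z": 0,"spin": 0.06},{"x": -15,"y": -48,"z": 0,"spin": 0.06},{"x": -18,"y": -48,"z": 0,"spin": 0},{"x": -20,"y": -48,"z": 0,"spin": 0},{"x": -20,"y": -48,"z": 0,"spin": 0},{"x": -20,"y": -48,"z": 0,"spin": 0},{"x": -5,"y": -25,"z": 0,"spin": 0}], "grip": 60}}

```text
time_s: 8.85
position: [0.3584, -0.3037, 0.1767]
tcp_rot: [[0.145, 0.073, 0.987], [-0.989, -0.01, 0.146], [0.02, -0.997, 0.07]]
force: [0.1, 0.2, -0.3]
opening: 0.691
```

```bash
python3 - <<'E'
from h import *
imaging.capture("side");imaging.capture("side")
s=read_state();print(s["position"],s["force"],s["opening"],s["tcp_rot"].round(3))
E
```

```text
[ 0.35964417 -0.30495481  0.17692206] [0.46124859 0.52425008 0.11479587] 0.6916136144650582 [[ 0.143  0.074  0.987]
 [-0.989 -0.012  0.144]
 [ 0.023 -0.997  0.072]]
```

Emit:
{"name": "apply_moves", "arguments": {"steps": [{"x": 2,"y": 1,"z": -45,"spin": -0.02},{"x": 2,"y": 1,"z": -45,"spin": 0},{"x": 0,"y": 1,"z": -25,"spin": 0}]}}

```text
time_s: 9.25
position: [0.3676, -0.3037, 0.0622]
tcp_rot: [[0.121, 0.081, 0.989], [-0.992, -0.023, 0.123], [0.033, -0.996, 0.078]]
force: [-0.3, -0.1, 1.1]
opening: 0.688
```

```bash
python3 - <<'E'
from h import *
for n,(a,b,c,d) in {"top":(170,270,300,420),"side":(100,200,230,360)}.items():
    im=imaging.capture(n)[a:b,c:d,::-1];cv2.imwrite(f"pics/{n}6.png",cv2.resize(im,None,fx=4,fy=4,interpolation=2))
s=read_state();print(s["position"],s["force"],s["opening"],s["tcp_rot"].round(3))
E
```

```text
[ 0.36651501 -0.30195289  0.06142608] [0.50195311 1.12147206 1.01421024] 0.6886198847245563 [[ 0.122  0.078  0.989]
 [-0.992 -0.018  0.124]
 [ 0.028 -0.997  0.075]]
```

View pics/side6.png

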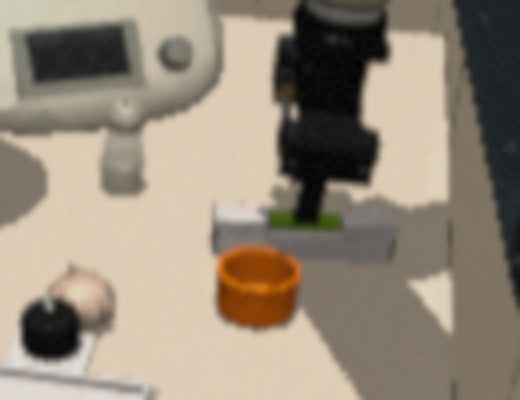

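The finger is in front of the vial at (312,215), straddling the bar's middle. I go down and close.

Emit:
{"name": "apply_moves", "arguments": {"steps": [{"x": -2,"y": 1,"z": -35,"spin": 0},{"x": 0,"y": 0,"z": -17,"spin": 0}]}}

```text
time_s: 9.55
position: [0.3673, -0.3009, 0.011]
tcp_rot: [[0.125, 0.082, 0.989], [-0.992, -0.022, 0.127], [0.033, -0.996, 0.078]]
force: [0.6, 0.4, 0.1]
opening: 0.689
```

```bash
python3 - <<'E'
from h import *
imaging.capture("side")
s=read_state();print(s["position"],s["force"],s["opening"],s["tcp_rot"].round(3))
E
```

```text
[ 0.36744983 -0.30100359  0.01009448] [ 0.61849562 -0.48325553 -0.58917879] 0.6892037254985011 [[ 0.124  0.081  0.989]
 [-0.992 -0.022  0.127]
 [ 0.032 -0.996  0.078]]
```

Emit:
{"name": "apply_moves", "arguments": {"steps": [{"x": 0,"y": 0,"z": 2,"spin": 0}], "grip": 10}}

```text
time_s: 9.7
position: [0.368, -0.3004, 0.0125]
tcp_rot: [[0.125, 0.081, 0.989], [-0.992, -0.021, 0.127], [0.031, -0.996, 0.078]]
force: [-0.7, 0.8, -0.0]
opening: 0.655
```

```bash
python3 - <<'E'
from h import *
for i in range(10):imaging.capture("side")
s=read_state();print(s["position"],s["force"],s["opening"],s["tcp_rot"].round(3))
E
```

```text
[ 0.36766666 -0.30124993  0.01285017] [0.08099368 0.5649205  6.7649762 ] 0.32331472628306857 [[ 0.125  0.082  0.989]
 [-0.992 -0.023  0.127]
 [ 0.033 -0.996  0.079]]
```

Emit:
{"name": "apply_moves", "arguments": {"steps": [{"x": 0,"y": 0,"z": 48,"spin": 0},{"x": 0,"y": 0,"z": 48,"spin": 0},{"x": 10,"y": 10,"z": 48,"spin": 0},{"x": 15,"y": 40,"z": 40,"spin": 0.15},{"x": 15,"y": 45,"z": 0,"spin": 0.15},{"x": 15,"y": 45,"z": 0,"spin": 0.15},{"x": 15,"y": 45,"z": 0,"spin": 0.15},{"x": 15,"y": 45,"z": 0,"spin": 0.15},{"x": 15,"y": 45,"z": 0,"spin": 0.15},{"x": 15,"y": 45,"z": 0,"spin": 0.15}]}}

```text
time_s: 11.2
position: [0.4791, 0.0198, 0.1928]
tcp_rot: [[0.923, 0.052, 0.381], [-0.384, 0.055, 0.922], [0.027, -0.997, 0.071]]
force: [0.6, -0.4, -1.9]
opening: 0.322
```

Emit:
{"name": "apply_moves", "arguments": {"steps": [{"x": 10,"y": 45,"z": 0,"spin": 0.15},{"x": 10,"y": 45,"z": 0,"spin": 0.15},{"x": 5,"y": 35,"z": 0,"spin": 0.1}]}}

```text
time_s: 11.5
position: [0.5036, 0.1511, 0.1921]
tcp_rot: [[1.0, 0.025, -0.014], [0.012, 0.071, 0.997], [0.026, -0.997, 0.07]]
force: [0.7, 0.3, -1.9]
opening: 0.323
```

```bash
python3 - <<'E'
from h import *
for i in range(2):imaging.capture("side")
im=imaging.capture("side");cv2.imwrite("pics/s7.png",cv2.resize(im[130:310,140:320,::-1],(600,600),interpolation=2))
im=imaging.capture("top");cv2.imwrite("pics/t7.png",cv2.resize(im[130:240,150:300,::-1],(750,550),interpolation=2))
s=read_state();print(s["position"],s["force"],s["opening"],s["tcp_rot"].round(3))
E
```

```text
[0.50269917 0.14919123 0.19179743] [-0.9137631  -0.54414832 -2.49207929] 0.3259250565801515 [[ 1.     0.024 -0.01 ]
 [ 0.008  0.07   0.998]
 [ 0.024 -0.997  0.069]]
```

View pics/s7.png

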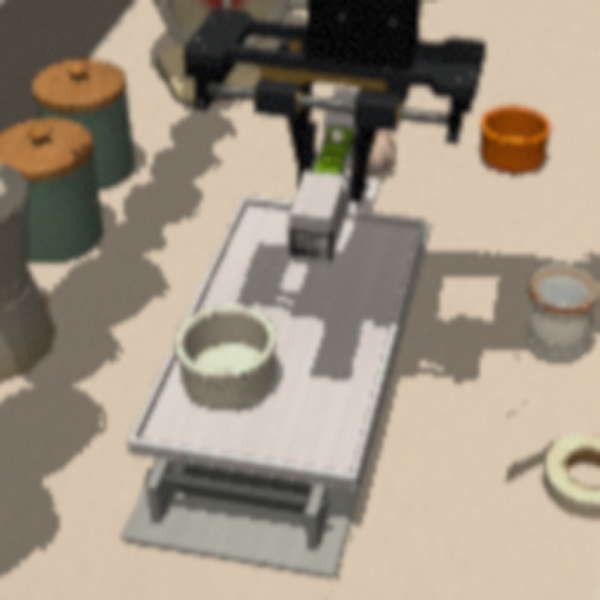

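View pics/t7.png

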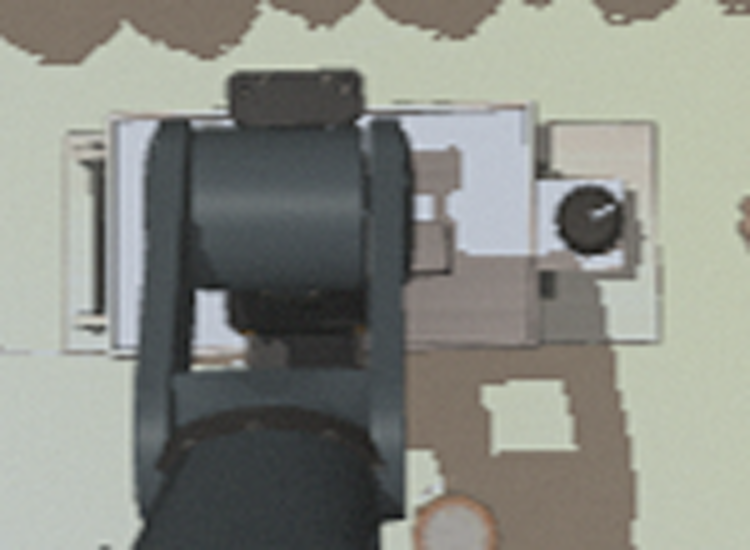

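The level is held, flat and along the tray. The ramekin is at (228,355) in the side crop with a gap to the level. I shift about 7 mm in -x and lower.

Emit:
{"name": "apply_moves", "arguments": {"steps": [{"x": -6,"y": -8,"z": -45,"spin": 0},{"x": -2,"y": -2,"z": -45,"spin": 0},{"x": 0,"y": 0,"z": -15,"spin": 0}]}}

```text
time_s: 12.0
position: [0.4973, 0.1352, 0.0877]
tcp_rot: [[0.999, 0.035, -0.004], [0.002, 0.068, 0.998], [0.035, -0.997, 0.068]]
force: [0.1, 0.5, -2.2]
opening: 0.321
```

```bash
python3 - <<'E'
from h import *
for i in range(2):im=imaging.capture("side")
cv2.imwrite("pics/s8.png",cv2.resize(im[150:310,160:320,::-1],(600,600),interpolation=2))
s=read_state();print(s["position"],s["force"],s["opening"],s["tcp_rot"].round(3))
E
```

```text
[0.49761455 0.13538806 0.08834587] [ 0.22789682 -0.80802433 -2.12079605] 0.3208078803610686 [[ 0.999  0.034 -0.004]
 [ 0.002  0.068  0.998]
 [ 0.034 -0.997  0.068]]
```

View pics/s8.png

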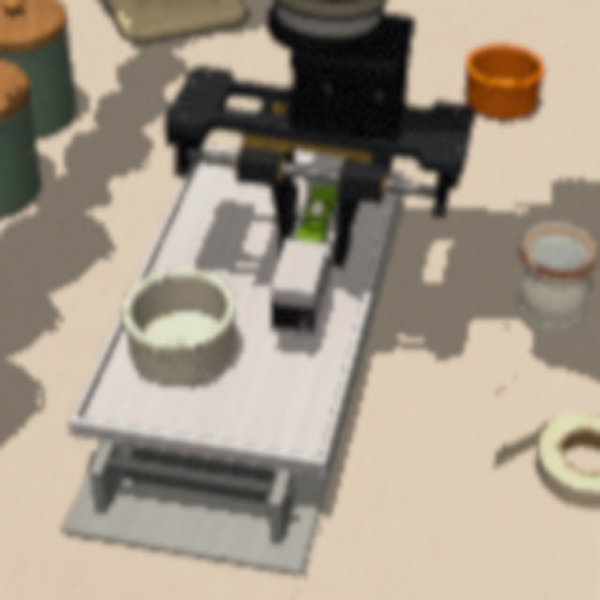

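Emit:
{"name": "apply_moves", "arguments": {"steps": [{"x": 0,"y": 0,"z": -14,"spin": 0},{"x": 0,"y": 0,"z": -6,"spin": 0}]}}

```text
time_s: 12.3
position: [0.4993, 0.1332, 0.0701]
tcp_rot: [[0.999, 0.038, 0.0], [-0.003, 0.068, 0.998], [0.038, -0.997, 0.068]]
force: [-5.3, -0.0, 12.9]
opening: 0.322
```

```bash
python3 - <<'E'
from h import *
for i in range(2):im=imaging.capture("side")
s=read_state();print(s["position"],s["force"],s["opening"],s["tcp_rot"].round(3))
E
```

```text
[0.49916695 0.13336923 0.07087526] [-1.26055035 -0.21281976  1.78547342] 0.3230785098753813 [[ 0.999  0.038 -0.   ]
 [-0.002  0.068  0.998]
 [ 0.038 -0.997  0.068]]
```

Emit:
{"name": "apply_moves", "arguments": {"steps": [{"x": 0,"y": 0,"z": -4,"spin": 0}]}}

```text
time_s: 12.5
position: [0.4993, 0.133, 0.069]
tcp_rot: [[0.999, 0.038, 0.001], [-0.004, 0.069, 0.998], [0.038, -0.997, 0.069]]
force: [-3.2, 1.2, 13.2]
opening: 0.324
```

Emit:
{"name": "apply_moves", "arguments": {"steps": [{"x": 0,"y": 0,"z": 0,"spin": 0}], "grip": 40}}

```text
time_s: 12.6
position: [0.5004, 0.1326, 0.0708]
tcp_rot: [[0.999, 0.042, 0.002], [-0.005, 0.069, 0.998], [0.041, -0.997, 0.069]]
force: [0.7, -0.7, 0.3]
opening: 0.355
```

```bash
python3 - <<'E'
from h import *
for i in range(6):im=imaging.capture("side")
s=read_state();print(s["position"],s["force"],s["opening"],s["tcp_rot"].round(3))
E
```

```text
[0.4996704  0.13283866 0.06943672] [-0.37675029  0.41164591 -0.84753991] 0.45109231340058226 [[ 0.999  0.039  0.001]
 [-0.004  0.069  0.998]
 [ 0.039 -0.997  0.069]]
```

Emit:
{"name": "apply_moves", "arguments": {"steps": [{"x": 0,"y": 0,"z": 30,"spin": 0},{"x": 0,"y": 0,"z": 48,"spin": 0},{"x": 0,"y": 0,"z": 45,"spin": -0.15},{"x": 0,"y": -40,"z": 0,"spin": -0.15},{"x": 0,"y": -48,"z": 0,"spin": -0.15},{"x": 0,"y": -48,"z": 0,"spin": -0.15}], "grip": 45}}

```text
time_s: 13.5
position: [0.4993, -0.0023, 0.1973]
tcp_rot: [[0.82, 0.074, 0.567], [-0.571, 0.039, 0.82], [0.039, -0.996, 0.074]]
force: [0.9, -0.1, -0.4]
opening: 0.517
```

```bash
python3 - <<'E'
from h import *
for i in range(2):im=imaging.capture("side")
cv2.imwrite("pics/s9.png",cv2.resize(im[130:310,140:320,::-1],(600,600),interpolation=2))
im=imaging.capture("top");cv2.imwrite("pics/t9.png",cv2.resize(im[130:240,150:300,::-1],(750,550),interpolation=2))
s=read_state();print(s["position"],s["force"],s["opening"],s["tcp_rot"].round(3))
E
```

```text
[ 0.49917514 -0.0037954   0.19648554] [-0.68261576  0.97990035 -0.28129223] 0.5166195500364459 [[ 0.82   0.072  0.568]
 [-0.571  0.039  0.82 ]
 [ 0.037 -0.997  0.073]]
```

View pics/s9.png

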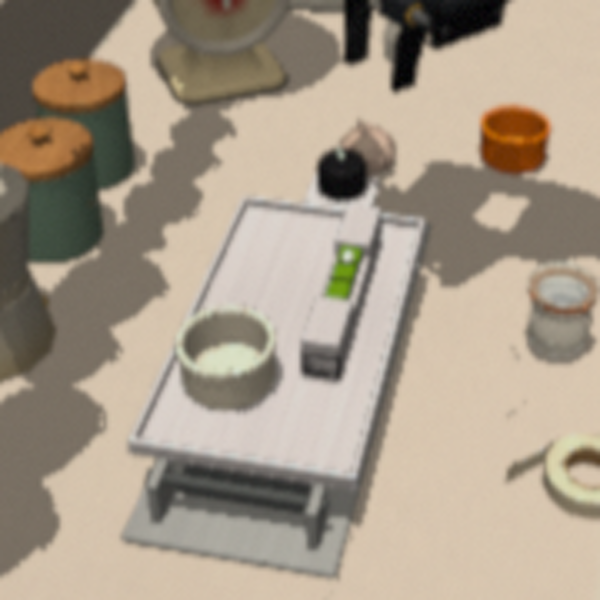

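View pics/t9.png

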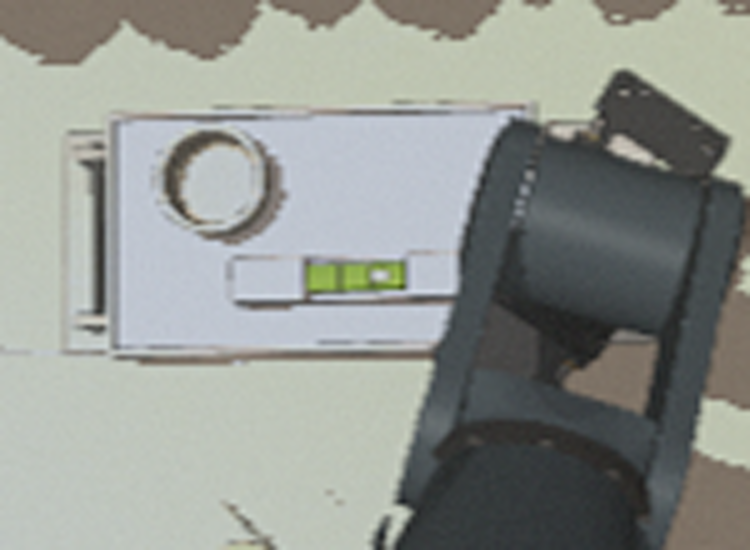

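Both objects stand inside the tray lip, released. The bubble is at the knob end (top crop (380,273)), so the knob end is high and I must turn anticlockwise (+spin). Row-by-row sag has tilted the tool about 0.08 rad towards +x. I'll spin it round so that the same sag cancels the tilt.

Emit:
{"name": "apply_moves", "arguments": {"steps": [{"x": 10,"y": -5,"z": 0,"spin": 0.15},{"x": 10,"y": -5,"z": 0,"spin": 0.15},{"x": 10,"y": -5,"z": 0,"spin": 0.15},{"x": 0,"y": 0,"z": 0,"spin": 0.15},{"x": 0,"y": 0,"z": 0,"spin": 0.15},{"x": 0,"y": 0,"z": 0,"spin": 0.15},{"x": 0,"y": 0,"z": 0,"spin": 0.15},{"x": 0,"y": 0,"z": 0,"spin": 0.15},{"x": 0,"y": 0,"z": 0,"spin": 0.15},{"x": 0,"y": 0,"z": 0,"spin": 0.15},{"x": 0,"y": 0,"z": 0,"spin": 0.15},{"x": 0,"y": 0,"z": 0,"spin": 0.15}], "grip": 60}}

```text
time_s: 14.85
position: [0.5235, -0.0026, 0.1917]
tcp_rot: [[0.362, -0.07, -0.929], [0.932, 0.057, 0.359], [0.028, -0.996, 0.086]]
force: [0.1, -0.0, -0.3]
opening: 0.69
```

Emit:
{"name": "apply_moves", "arguments": {"steps": [{"x": 0,"y": 0,"z": 0,"spin": 0.15},{"x": 0,"y": 0,"z": 0,"spin": 0.15},{"x": 0,"y": 0,"z": 0,"spin": 0.15},{"x": 0,"y": 0,"z": 0,"spin": 0.15},{"x": 0,"y": 0,"z": 0,"spin": 0.15},{"x": 0,"y": 0,"z": 0,"spin": 0},{"x": 0,"y": 0,"z": 0,"spin": 0},{"x": 0,"y": 0,"z": 0,"spin": 0},{"x": 0,"y": 0,"z": 0,"spin": 0},{"x": 0,"y": 0,"z": 0,"spin": 0}]}}

```text
time_s: 15.85
position: [0.5195, 0.0096, 0.1884]
tcp_rot: [[-0.369, -0.102, -0.924], [0.929, -0.003, -0.371], [0.035, -0.995, 0.096]]
force: [0.7, -0.1, -0.1]
opening: 0.692
```

Emit:
{"name": "apply_moves", "arguments": {"steps": [{"x": 0,"y": 0,"z": 0,"spin": 0},{"x": 0,"y": 0,"z": 0,"spin": 0},{"x": 0,"y": 0,"z": 0,"spin": 0}]}}

```text
time_s: 16.15
position: [0.5195, 0.0092, 0.1885]
tcp_rot: [[-0.368, -0.102, -0.924], [0.929, -0.003, -0.369], [0.035, -0.995, 0.096]]
force: [-0.4, 0.5, -0.2]
opening: 0.688
```

```bash
python3 - <<'E'
from h import *
for i in range(3):
  s=read_state();print(s["position"].round(4),s["joint_positions"].round(2),s["qvel"].round(2),s["tcp_rot"][:,1].round(3))
  im=imaging.capture("side")
E
```

```text
[0.5195 0.0092 0.1885] [ -10.59   27.73   95.53   -1.4    62.44 -121.57] [-0.09 -0.01  0.06 -0.03 -0.01  0.24] [-0.102 -0.003 -0.995]
[0.5195 0.0092 0.1885] [ -10.59   27.73   95.53   -1.41   62.44 -121.57] [ 0.03  0.01  0.05 -0.04  0.01 -0.13] [-0.102 -0.003 -0.995]
[0.5195 0.0092 0.1885] [ -10.59   27.73   95.53   -1.4    62.44 -121.57] [ 0.08 -0.01  0.07  0.08  0.    0.02] [-0.102 -0.003 -0.995]
```

Emit:
{"name": "apply_moves", "arguments": {"steps": [{"x": 0,"y": 0,"z": 0,"spin": -0.15},{"x": 0,"y": 0,"z": 0,"spin": -0.15},{"x": 0,"y": 0,"z": 0,"spin": -0.15},{"x": 0,"y": 0,"z": 0,"spin": -0.15},{"x": 0,"y": 0,"z": 0,"spin": -0.15},{"x": 0,"y": 0,"z": 0,"spin": -0.15},{"x": 0,"y": 0,"z": 0,"spin": -0.15},{"x": 0,"y": 0,"z": 0,"spin": -0.15},{"x": 0,"y": 0,"z": 0,"spin": -0.15},{"x": 0,"y": 0,"z": 0,"spin": -0.15},{"x": 0,"y": 0,"z": 0,"spin": -0.15}]}}

```text
time_s: 17.4
position: [0.5203, 0.0088, 0.1887]
tcp_rot: [[0.957, 0.006, -0.289], [0.287, 0.101, 0.952], [0.035, -0.995, 0.095]]
force: [-0.6, 0.4, 0.4]
opening: 0.691
```

```bash
python3 - <<'E'
from h import *
ims={n:imaging.capture(n) for n in C}
cv2.imwrite("pics/s10.png",cv2.resize(ims["side"][110:290,160:310,::-1],(500,600),interpolation=2))
cv2.imwrite("pics/t10.png",cv2.resize(ims["top"][130:240,150:300,::-1],(750,550),interpolation=2))
s=read_state();print(s["position"],s["tcp_rot"].round(3))
for n in C:
  for d in spotter.cut_out("knob",n)[:2]:
    m=d["mask"];M=cv2.moments(m.astype(np.uint8),True);print(n,d["score"],d["rect"],M["m10"]/M["m00"],M["m01"]/M["m00"])
E
```

```text
[0.51979809 0.00888203 0.18866915] [[ 0.955  0.005 -0.295]
 [ 0.293  0.101  0.951]
 [ 0.034 -0.995  0.096]]
side 0.59 [234.8, 173.8, 14.2, 17.2] 242.25365853658536 181.60487804878048
```

View pics/s10.png

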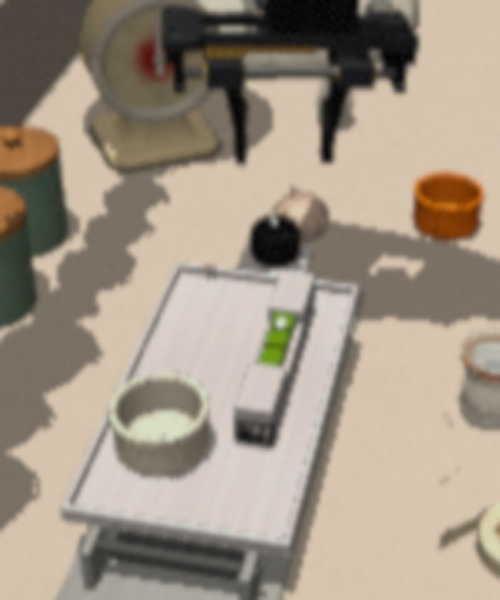

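View pics/t10.png

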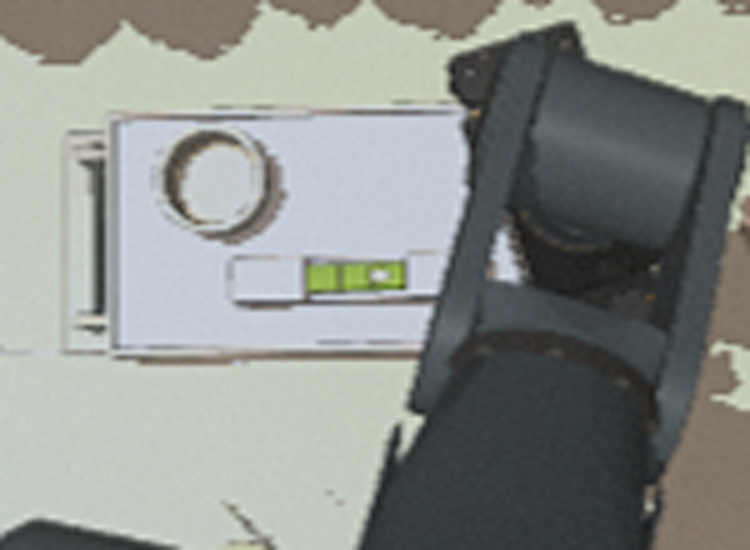

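Positions are unchanged, with the vial visible in both views. Now I move above the knob and go down.

Emit:
{"name": "apply_moves", "arguments": {"steps": [{"x": 8,"y": -20,"z": -30,"spin": 0},{"x": 5,"y": -8,"z": -20,"spin": 0},{"x": 0,"y": 0,"z": 0,"spin": 0}]}}

```text
time_s: 17.9
position: [0.5355, -0.0199, 0.1388]
tcp_rot: [[0.951, 0.009, -0.308], [0.306, 0.1, 0.947], [0.039, -0.995, 0.092]]
force: [-0.5, 0.5, 0.5]
opening: 0.689
```

```bash
python3 - <<'E'
from h import *
im=imaging.capture("side");im=imaging.capture("side")
cv2.imwrite("pics/s11.png",cv2.resize(im[110:230,180:310,::-1],(650,600),interpolation=2))
s=read_state();print(s["position"],s["tcp_rot"].round(3))
E
```

```text
[ 0.53583403 -0.01924575  0.14052838] [[ 0.951  0.011 -0.308]
 [ 0.305  0.1    0.947]
 [ 0.041 -0.995  0.091]]
```

View pics/s11.png

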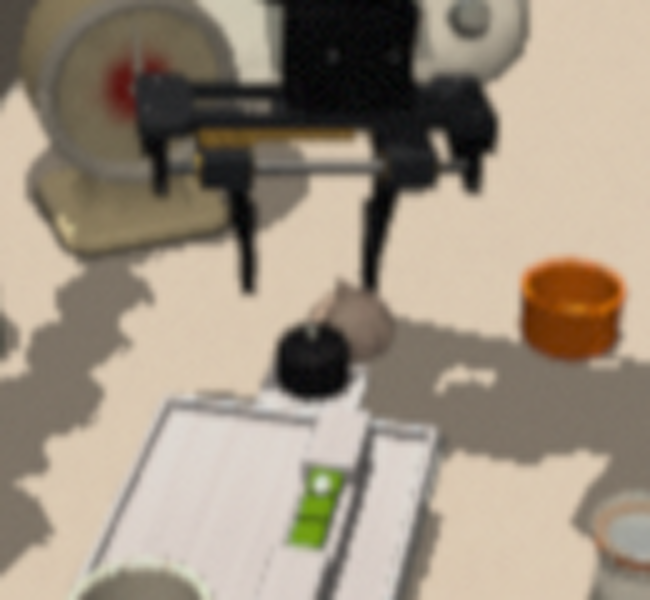

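Fingertips at x=245 and 372 straddle the knob at (313,355). Going down.

Emit:
{"name": "apply_moves", "arguments": {"steps": [{"x": -3,"y": 0,"z": -35,"spin": 0},{"x": 0,"y": 0,"z": -22,"spin": 0}]}}

```text
time_s: 18.2
position: [0.5366, -0.0193, 0.0873]
tcp_rot: [[0.95, 0.022, -0.312], [0.308, 0.097, 0.946], [0.051, -0.995, 0.085]]
force: [-1.2, 0.6, 0.3]
opening: 0.686
```

```bash
python3 - <<'E'
from h import *
im=imaging.capture("side");im=imaging.capture("side")
cv2.imwrite("pics/s12.png",cv2.resize(im[110:230,180:310,::-1],(650,600),interpolation=2))
s=read_state();print(s["position"],s["force"],s["tcp_rot"].round(3))
E
```

```text
[ 0.53610176 -0.01918238  0.08651121] [-0.85965258 -0.27242708  0.06221451] [[ 0.95   0.019 -0.311]
 [ 0.308  0.098  0.946]
 [ 0.049 -0.995  0.087]]
```

View pics/s12.png

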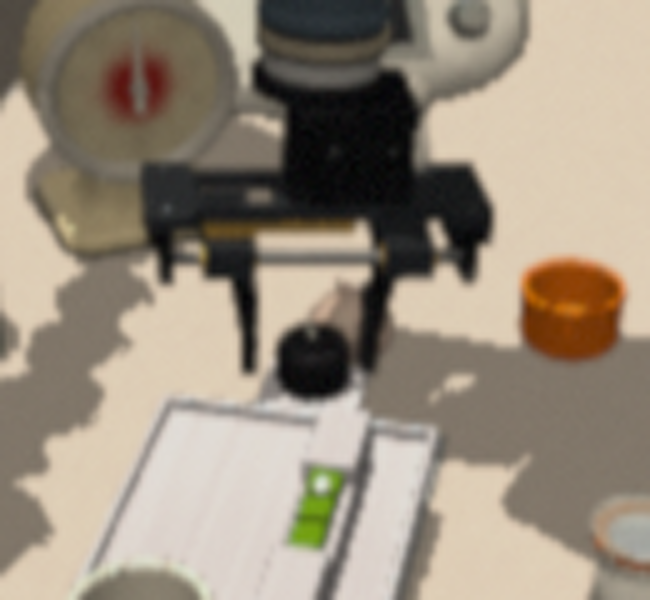

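Emit:
{"name": "apply_moves", "arguments": {"steps": [{"x": -3,"y": 0,"z": -11,"spin": 0}]}}

```text
time_s: 18.4
position: [0.5351, -0.0193, 0.0773]
tcp_rot: [[0.95, 0.024, -0.312], [0.309, 0.096, 0.946], [0.053, -0.995, 0.084]]
force: [0.7, 0.5, 0.5]
opening: 0.689
```

Emit:
{"name": "apply_moves", "arguments": {"steps": [{"x": 0,"y": 0,"z": 0,"spin": 0}], "grip": 20}}

```text
time_s: 18.5
position: [0.5345, -0.019, 0.0773]
tcp_rot: [[0.949, 0.023, -0.313], [0.31, 0.096, 0.946], [0.052, -0.995, 0.084]]
force: [-0.6, 0.2, -0.1]
opening: 0.659
```

```bash
python3 - <<'E'
from h import *
for i in range(8): im=imaging.capture("side")
cv2.imwrite("pics/s13.png",cv2.resize(im[110:230,180:310,::-1],(650,600),interpolation=2))
s=read_state();print(s["position"],s["force"],s["opening"]*87,s["tcp_rot"].round(3))
E
```

```text
[ 0.53375223 -0.01982229  0.07772238] [-4.45547805 -4.2700545   3.89312665] 42.67169049693724 [[ 0.949  0.021 -0.314]
 [ 0.311  0.095  0.946]
 [ 0.05  -0.995  0.084]]
```

View pics/s13.png

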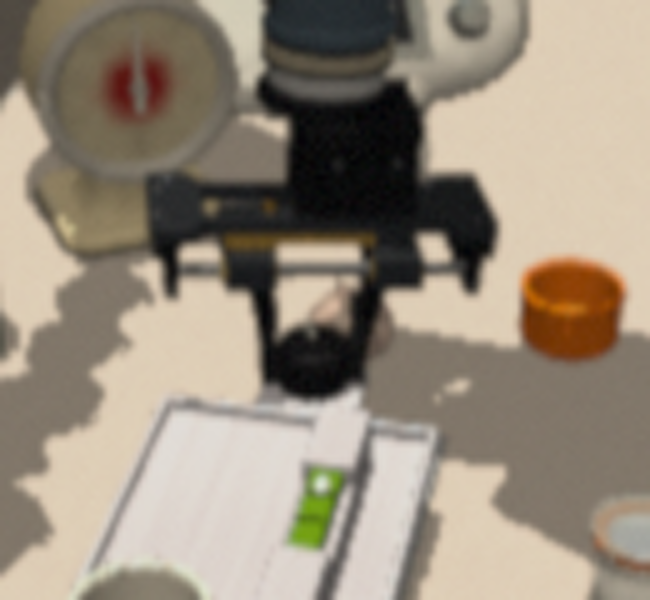

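The knob is gripped at 42.7 mm, its diameter. Now I press.

Emit:
{"name": "apply_moves", "arguments": {"steps": [{"x": 0,"y": 0,"z": -6,"spin": 0},{"x": 0,"y": 0,"z": -5,"spin": 0},{"x": 0,"y": 0,"z": -4,"spin": 0}]}}

```text
time_s: 19.2
position: [0.534, -0.0208, 0.0698]
tcp_rot: [[0.949, 0.023, -0.316], [0.312, 0.095, 0.945], [0.052, -0.995, 0.083]]
force: [-7.8, -0.9, 36.9]
opening: 0.489
```

```bash
python3 - <<'E'
from h import *
for i in range(3):
  s=read_state();print(s["position"].round(4),s["force"].round(1),s["opening"]*87,s["tcp_rot"][:,1].round(3));imaging.capture("side")
E
```

```text
[ 0.534  -0.0208  0.0698] [-7.8 -0.9 36.9] 42.56591154347447 [ 0.023  0.095 -0.995]
[ 0.534  -0.0208  0.0701] [-7.4 -1.1 32.8] 42.74878375855726 [ 0.024  0.095 -0.995]
[ 0.5339 -0.0208  0.0703] [-7.1 -1.6 30.4] 42.74027975421826 [ 0.024  0.095 -0.995]
```

Emit:
{"name": "apply_moves", "arguments": {"steps": [{"x": 0,"y": 0,"z": -2,"spin": 0.12},{"x": 0,"y": 0,"z": -2,"spin": 0.12},{"x": 0,"y": 0,"z": -2,"spin": 0.12},{"x": 0,"y": 0,"z": -2,"spin": 0.12}]}}

```text
time_s: 19.75
position: [0.5343, -0.0204, 0.07]
tcp_rot: [[0.686, -0.02, -0.727], [0.725, 0.096, 0.682], [0.056, -0.995, 0.081]]
force: [-0.5, -0.0, 4.3]
opening: 0.49
```

```bash
python3 - <<'E'
from h import *
s=read_state();R=s["tcp_rot"];print(s["position"].round(4),s["force"].round(1),s["moment"].round(2),s["opening"]*87,R[:,1].round(3),np.degrees(np.arctan2(R[1,0],R[0,0])))
for i in range(24): im=imaging.capture("side")
t=imaging.capture("top")
cv2.imwrite("pics/s14.png",cv2.resize(im[110:230,180:310,::-1],(650,600),interpolation=2))
cv2.imwrite("pics/t14.png",cv2.resize(t[170:200,190:260,::-1],(770,330),interpolation=2))
s=read_state();R=s["tcp_rot"];print(s["position"].round(4),s["force"].round(1),s["moment"].round(2),s["opening"]*87,R[:,1].round(3),np.degrees(np.arctan2(R[1,0],R[0,0])))
E
```

```text
[ 0.5343 -0.0204  0.07  ] [-0.5 -0.   4.3] [-0.42  0.59 -0.19] 42.67219177962926 [-0.02   0.096 -0.995] 46.59163623316588
[ 0.5342 -0.0205  0.0688] [ 0.8 -0.1  4.1] [-0.52  0.42  0.24] 42.861111450074254 [-0.02   0.096 -0.995] 46.34197093686144
```

View pics/s14.png

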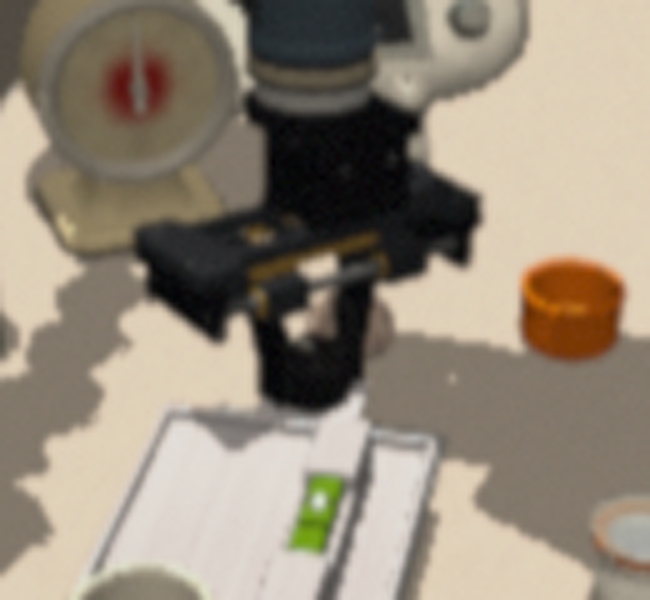

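View pics/t14.png

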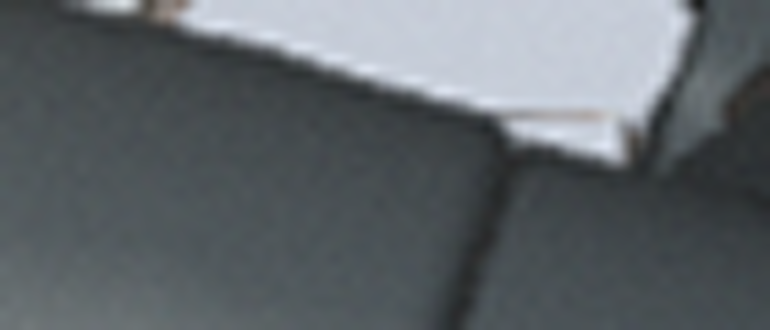

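Top is now blocked by the arm, so I rely on the side view. There the bubble has moved to (320,500), with the vial spanning y=475-552. It still sits at the knob end, so I turn on with more press.

Emit:
{"name": "apply_moves", "arguments": {"steps": [{"x": 0,"y": 0,"z": -4,"spin": 0.12},{"x": 0,"y": 0,"z": -3,"spin": 0.12},{"x": 0,"y": 0,"z": -3,"spin": 0.12},{"x": 0,"y": 0,"z": -3,"spin": 0}]}}

```text
time_s: 21.4
position: [0.5351, -0.0202, 0.0632]
tcp_rot: [[0.381, -0.051, -0.923], [0.923, 0.085, 0.376], [0.06, -0.995, 0.079]]
force: [-4.6, -0.7, 25.9]
opening: 0.494
```

```bash
cat > look.py <<'E'
from h import *
import sys
s=read_state();R=s["tcp_rot"];print(s["position"].round(4),s["force"].round(1),s["moment"].round(2),s["opening"]*87,R[:,1].round(3),np.degrees(np.arctan2(R[1,0],R[0,0])))
for i in range(int(sys.argv[2])): im=imaging.capture("side")
cv2.imwrite(f"pics/{sys.argv[1]}.png",cv2.resize(im[185:235,215:275,::-1],(720,600),interpolation=2))
np.save(f"{sys.argv[1]}.npy",im)
s=read_state();R=s["tcp_rot"];print(s["time_s"],s["position"].round(4),s["force"].round(1),s["moment"].round(2),s["opening"]*87,R[:,1].round(3),np.degrees(np.arctan2(R[1,0],R[0,0])))
E
python3 look.py v1 28
```

```text
[ 0.5351 -0.0202  0.0632] [-4.6 -0.7 25.9] [-0.21  1.12  0.22] 42.97630176252248 [-0.051  0.085 -0.995] 67.54450075151956
22.8 [ 0.5351 -0.0203  0.0634] [-3.8 -1.  22.5] [-0.15  0.96  0.32] 42.56623623786566 [-0.05   0.085 -0.995] 67.42751201554792
```

View pics/v1.png

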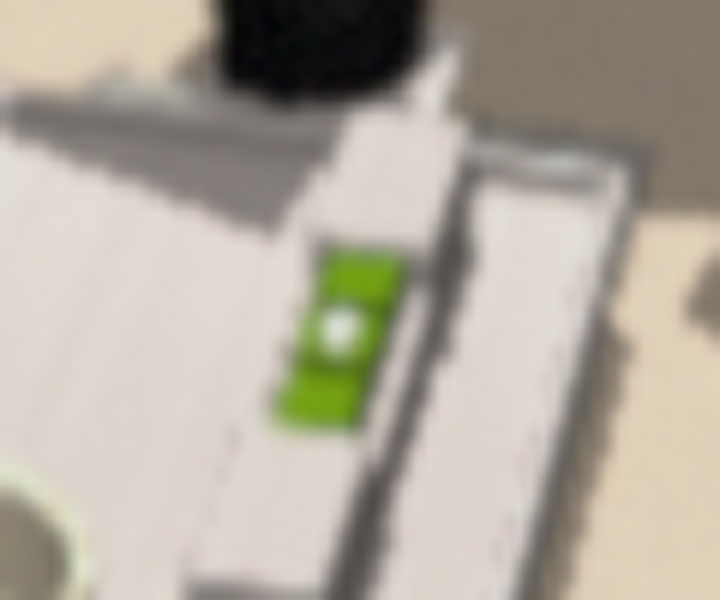

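The bubble (342,332) now lies between the lines, which are at y≈302 and 370. I check it numerically along the vial axis.

```bash
python3 - <<'E'
import numpy as np,cv2
im=np.load("v1.npy").astype(np.float32)
# axis from crop (362,252)->(318,428) centres of vial ends
p=lambda a,b:np.array([a/12+215-.46,b/12+185-.46])
A,B=p(363,250),p(317,428)
t=np.linspace(-.1,1.1,61)
for off in(0,-1.2,1.2):
    q=A[None]+t[:,None]*(B-A)+[off,0]
    v=cv2.remap(im,q[:,0].astype(np.float32)[:,None],q[:,1].astype(np.float32)[:,None],cv2.INTER_LINEAR)[:,0]
    print(off);print("g",v[:,1].astype(int).tolist());print("b",v[:,2].astype(int).tolist())
E
```

```text
0
g [202, 193, 183, 171, 162, 158, 155, 151, 152, 155, 157, 158, 158, 159, 159, 157, 154, 152, 150, 149, 149, 154, 167, 182, 195, 202, 208, 215, 215, 209, 202, 194, 184, 173, 163, 151, 140, 129, 126, 130, 134, 139, 144, 150, 155, 157, 158, 159, 159, 158, 158, 157, 159, 161, 163, 170, 178, 186, 194, 200, 205]
b [194, 183, 169, 152, 137, 115, 96, 75, 62, 49, 37, 28, 25, 22, 20, 26, 31, 38, 53, 72, 90, 111, 130, 152, 172, 180, 187, 196, 195, 185, 175, 160, 142, 121, 103, 84, 68, 50, 39, 31, 24, 19, 19, 20, 21, 20, 20, 20, 21, 24, 27, 32, 50, 70, 88, 111, 132, 155, 172, 182, 191]
-1.2
g [198, 190, 180, 170, 161, 157, 154, 150, 151, 153, 154, 155, 156, 157, 158, 155, 152, 149, 149, 150, 151, 157, 169, 183, 195, 200, 204, 207, 202, 195, 188, 178, 168, 157, 148, 138, 131, 124, 124, 130, 136, 143, 147, 152, 156, 158, 159, 160, 160, 159, 159, 160, 163, 167, 171, 178, 185, 192, 198, 203, 206]
b [189, 177, 162, 146, 130, 109, 91, 71, 59, 47, 36, 29, 28, 27, 28, 36, 42, 47, 62, 80, 95, 113, 130, 149, 166, 172, 174, 176, 166, 152, 140, 123, 106, 87, 71, 56, 45, 33, 27, 24, 22, 20, 20, 21, 21, 22, 22, 22, 23, 28, 32, 39, 57, 78, 97, 119, 139, 160, 175, 184, 192]
1.2
g [203, 195, 184, 173, 164, 160, 156, 152, 153, 155, 156, 157, 157, 157, 157, 155, 153, 152, 146, 140, 135, 135, 143, 153, 163, 169, 175, 181, 182, 178, 175, 169, 165, 159, 153, 145, 137, 128, 125, 128, 131, 135, 140, 146, 152, 154, 155, 156, 157, 156, 155, 155, 156, 157, 158, 166, 175, 186, 193, 199, 204]
b [196, 186, 173, 158, 143, 122, 103, 82, 68, 53, 40, 31, 27, 23, 20, 21, 22, 25, 30, 40, 50, 64, 77, 93, 111, 116, 124, 130, 131, 125, 121, 113, 104, 91, 79, 68, 58, 46, 38, 32, 26, 21, 21, 21, 21, 21, 20, 20, 21, 23, 26, 31, 48, 68, 86, 109, 131, 156, 173, 183, 192]
```

The bubble sits about 2 mm off centre towards the knob. I nudge 0.16 rad further and end with a press.

Emit:
{"name": "apply_moves", "arguments": {"steps": [{"x": 0,"y": 0,"z": -3,"spin": 0.1},{"x": 0,"y": 0,"z": -3,"spin": 0.06},{"x": 0,"y": 0,"z": -3,"spin": 0}]}}

```text
time_s: 23.1
position: [0.5352, -0.02, 0.0618]
tcp_rot: [[0.228, -0.061, -0.972], [0.972, 0.077, 0.223], [0.062, -0.995, 0.077]]
force: [-4.2, -0.9, 26.3]
opening: 0.497
```

```bash
python3 look.py v2 40; python3 - <<'E'
import numpy as np,cv2
im=np.load("v2.npy").astype(np.float32)
p=lambda a,b:np.array([a/12+215-.46,b/12+185-.46])
A,B=p(363,250),p(317,428)
t=np.linspace(-.1,1.1,61)
for off in(0,1.2):
    q=A[None]+t[:,None]*(B-A)+[off,0]
    v=cv2.remap(im,q[:,0].astype(np.float32)[:,None],q[:,1].astype(np.float32)[:,None],cv2.INTER_LINEAR)[:,0]
    print(off);print("g",v[:,1].astype(int).tolist());print("b",v[:,2].astype(int).tolist())
E
```

```text
[ 0.5352 -0.02    0.0618] [-4.2 -0.9 26.3] [-0.13  1.07  0.24] 43.28162561527512 [-0.061  0.077 -0.995] 76.80158370175735
25.1 [ 0.5352 -0.02    0.062 ] [-4.1 -0.5 23.8] [-0.1   1.02  0.33] 42.857606834335 [-0.061  0.077 -0.995] 76.75340243765443
0
g [203, 196, 187, 177, 169, 165, 161, 156, 156, 157, 158, 158, 158, 158, 158, 156, 154, 152, 149, 146, 143, 147, 158, 171, 184, 194, 203, 214, 218, 218, 217, 212, 201, 189, 178, 164, 150, 135, 131, 133, 135, 138, 143, 149, 154, 156, 157, 159, 159, 159, 158, 157, 159, 160, 161, 168, 177, 186, 193, 198, 203]
b [196, 187, 175, 161, 148, 126, 107, 86, 71, 55, 41, 31, 26, 22, 19, 21, 22, 25, 34, 49, 63, 81, 102, 127, 150, 165, 177, 192, 196, 193, 190, 182, 166, 148, 133, 112, 93, 72, 57, 45, 34, 24, 23, 22, 20, 20, 19, 19, 21, 24, 27, 31, 49, 68, 86, 109, 131, 155, 172, 182, 190]
1.2
g [204, 197, 188, 179, 171, 168, 165, 161, 161, 160, 160, 160, 160, 160, 159, 156, 153, 150, 145, 139, 134, 133, 139, 146, 154, 162, 170, 178, 182, 181, 182, 179, 175, 168, 162, 152, 143, 132, 128, 131, 133, 136, 141, 147, 153, 154, 155, 157, 157, 157, 157, 157, 159, 161, 163, 170, 179, 188, 195, 200, 204]
b [197, 188, 177, 165, 152, 133, 115, 95, 80, 63, 48, 37, 32, 26, 22, 21, 20, 18, 20, 26, 32, 42, 55, 70, 87, 99, 113, 127, 134, 135, 137, 134, 125, 113, 102, 90, 77, 62, 51, 42, 33, 25, 24, 23, 22, 21, 21, 20, 21, 24, 27, 31, 47, 65, 82, 105, 127, 153, 171, 181, 190]
```

View pics/v2.png

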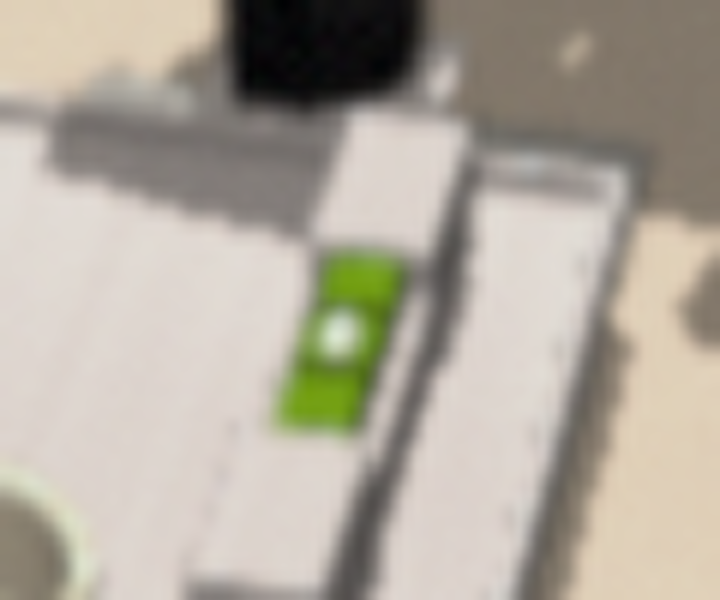

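The bubble is about 1 mm off the middle, clearly between the lines. A final check of the ramekin, the level and the bystanders.

```bash
python3 - <<'E'
from h import *
T=lambda a,b:np.array([a/5+150,b/5+130])-.4
S=lambda a,b:np.array([a*.3+140,b*.3+130])-.35
for n,s,t in [("rim",(226,341),(215,183)),("vial",(343,272),(355,275))]:
    print(n,[np.round(x,3) for x in tri(S(*s),T(*t))])
im=np.load("v2.npy");cv2.imwrite("pics/fin.png",cv2.resize(im[80:310,150:340,::-1],(496,600)))
E
```

```text
rim [array([0.563, 0.219, 0.089]), np.float64(1.16), np.float64(0.545)]
vial [array([0.5  , 0.131, 0.093]), np.float64(0.062), np.float64(0.031)]
```

View pics/fin.png

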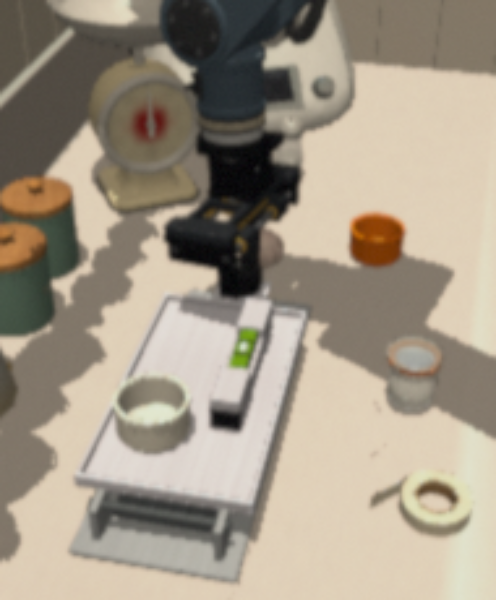

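```bash
python3 -c "
from rig import job;print(job.hand_in())"
```

```text
the job is handed in; nothing more can be done
None
```

I handed the job in at about 25 s of the 64 s allowed. The ramekin and level are in the tray, and the arm is still holding the knob pressed down with the bubble between its lines.

**Tray:** The white ramekin stands upright at about (+29, +64) mm from the tray middle. The level lies flat along the long side at about (-34, -24) mm. Both were measured from two views and are well inside the limits.

**Knob:** I gripped it (opening about 43 mm, which matches the knob), pressed it down and turned it about 1.0 rad anticlockwise. The push reads about 24 N, well above the 7–10 N that seats the foot. I had no direct reading of the foot itself.

**Bubble:** My last look put it about 1 mm off the middle, towards the knob. That came from the side camera only, because the arm blocked the top view. At about 4 mm per pixel, it could be 1 mm or so out.

**Things that went off plan:**
- The first lowering of the ramekin seemed to touch the tray lip, so I lifted it, moved it over and set it down again.
- The tool crept to about 0.1 rad of tilt, and spinning it round did not remove that. It did not disturb the grip.

**Bystanders:** I did not touch the garlic or the salt shaker. In the last view the garlic, partly hidden by the gripper, looks to be where it was. The shaker was mostly hidden behind the arm, so I could not check it there.

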